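Click the aperture wheel to its largest hole

ROBOT

A 6-joint arm with a two-finger parallel gripper is mounted at the origin on the work surface. World frame = base frame: x ahead of the robot, y to its left, z up, the work surface at z = 0. Lengths are in m, angles in rad, forces in N, time in s.
With the tool pointing down it reaches from about 0.4 to 0.825 m from the base axis. Payload 7 kg.
Tool frame: the origin (TCP) lies at the centre of the arm's flange, where the gripper is bolted on; the fingertips stand 178 mm ahead of it and the grasp point (between the pads) lies 159 mm ahead of it (arm.tip_reach is the distance from the TCP to the fingertips, in m); z points along the fingers, y is the direction in which the jaws open and shut (so a half turn about z gives the same grasp; the last joint's range is limited). The gripper opens to 88 mm and grips with 3 to 60 N. Pads are 19 mm wide; open, the fingers measure 130 mm over their backs; the gripper's body (78 mm by 193 mm) begins 47 mm behind the grasp point.
Start: joints at [1.444, 0.359, 0.012, 0, -1.224, -0.288], TCP at [0.272, 0.618, 0.405] pointing down, gripper open.
Joint ranges: [-3.07, 3.07], [-1.43, 2.12], [-1.02, 1.25], [-3.03, 1.67], [-3.05, -0], [-3.03, 3.03]. Speed limits (rad/s): [2.39, 2.39, 3.01, 3.14, 3.14, 3.14].

INTERFACE

Orientations are given as [roll, pitch, yaw] about the fixed x, y, z axes, in that order (R = Rz(yaw) Ry(pitch) Rx(roll)).
In Python, from station import arm gives the robot as it stands.
- The arm moves only by the shell command python3 -m inch 'ROWS' [OPENING] [FORCE]. ROWS is JSON, a list that holds one entry, the list of rows, each a list of 6 numbers: the shift along the world's x, y, z in units of 200 mm (1.0 is 200 mm), then the turn, a rotation vector about the world's x, y, z in units of 180 degrees (1.0 is 180 degrees). A call has 1 to 8 rows; each row is the pose to reach, as a shift and turn from the pose commanded when the call began, turning the shorter way round; what a row does not reach only later rows make up. A row lasts 1/8 s, in which the tool goes at most 62.5 mm and 10.7 degrees, less where a joint would pass 70% of its speed; a pose out of reach is approached as far as the arm can. A call with a number of a shift or a turn outside -1 to 1 is refused whole. A call with a gripper value outside its range is refused whole. OPENING is the finger opening in mm, from 0 to 87.6, set as the call begins (- or left out, the last holds). The fingers move at their own pace and stop on an object; FORCE is the grip in N (left out, the last holds). Time passes only in rows, so rows that repeat a pose let the fingers close. It gives the time, the measured TCP pose, the force and the opening at its end, in the units of the state.
- arm.get_state(): the state, without advancing time (a new reading comes with each control period).
- arm.grab_frame(name): name is "side" or "top" or "wrist"; returns the picture (384x512x3 uint8, blue, green, red); there is no depth.
- arm.camera_params(name): a dict with "vertical_fov" (degrees; the focal length in pixels is half the picture's height over the tangent of half this angle, whatever the lens; pixels are square), "cx", "cy" (the principal point, pixels), "pose" (4x4, takes a point from camera to world coordinates). Camera axes: x right, y down, z forward; pixel columns grow to the right and rows downward; lengths in m; the calibration is good to about 2 mm. The wrist camera is an equidistant fisheye: a pixel r from the principal point sees the ray r / f radians off the axis. A picture is of the moment at which its call begins: read the wrist's pose just before it. camera_params takes no time and is no camera call; for the wrist camera it gives the pose at the moment of the call.
- arm.job_done(): hands the job in, once; it reports no verdict.
Trained networks look in the newest picture that a camera, given by its name, has taken for a name from the list of things; names that differ only in an ending like _2 or _b are one class to them, and where a whole thing is asked for, a point or a joint stands for the part that bears it (a point fixed in the world has none). Each returns a list of dicts, best first, with "score" (0 to 1); they miss things now and then, are a little off and sometimes report something else, mostly with a low value. They report only what shows in the picture. A call takes as long as a camera call. They do not tell look-alikes from the thing itself.
- arm.search_frame(target, camera): "box" ([left, top, right, bottom] in pixels, round what is visible of it).
- arm.regions_of(target, camera): "region" (384x512 bool, what is visible of it) and "box" ([left, top, right, bottom] in pixels, round what is visible of it).
The state is a dict: "t": time; "q": joint angles; "qd": joint speeds; "joint_efforts": joint torques, N m; "eef_pos": TCP position; "ee_rot": TCP orientation; "force": force on the tool from outside, world axes, zero at the start; "moment": the same for the moment, N m; "width": finger opening in m.
Only numpy, scipy, OpenCV 4.12 (cv2) and the standard library are available. Lean on these libraries where they do the work, as an engineer would, in place of code of your own. Each camera call takes 0.05 s, during which the arm holds its last target.

TASK

Set the test light source for the next camera check: with a fingertip against its fluted edge, flick the aperture wheel round click by click until its largest hole has clicked in under the black lens tube. Be gentle: do not spin the wheel, do not pinch it or press hard on it, keep off the lens tube, and leave the other things lying where they are.

Things in the scene. Friction and masses are not known exactly. Their poses are not given: they have to be found in the camera images.
- source: Calibrated light source, fixed to the bench: white box, 120 (x) by 130 (y) by 62 mm high, black top plate. Origin: centre of its underside; its x axis points to its back, y to its left, z up. The aperture wheel lies flat 4 mm above its top, at the front (-x) end, and overhangs the front face by 35 mm; its edge is free all round.
- wheel_axis (a point): Point of the source on the wheel's vertical axis, level with the wheel's upper face: 45 mm in front of (-x) the box's centre, 76 mm above the table. Does not turn with the wheel; its axes are those of the source.
- wheel_disc: Aperture wheel: bare aluminium disc, 100 mm across, 10 mm thick, underside 66 mm above the table. Origin: on the axis at the underside; x axis points to the largest hole. In line with each of its 8 holes the edge has a finger flute, 30 mm wide at the rim (radius 50 mm), 10 mm deep (to radius 40). The lobes between, 9 mm wide at the rim and wider inward, are what a fingertip pushes.
- aperture_wheel (a joint): Wheel angle (rad), grows counter-clockwise from above; 0 or whole turns: largest hole under the tube. Turns either way, no stops. Clicks into a rest every pi/4, a flute then facing the source's front; starts in a rest 2 to 4 clicks off. A sprung stop resists the first half of a click (2 to 3 N at the rim; let go, it springs back), then pulls it into the next rest. Damped, does not coast.
- largest_hole (a point): Centre of the wheel's largest hole, on its upper face. The 8 holes lie on a circle of 27 mm radius, 45 degrees apart; from above, counter-clockwise from the largest, their diameters are 18, 2.5, 3.5, 4.5, 6, 7.5, 9.5, 12 mm. A steel screw head, 14 mm across, stands 4 mm above the wheel's middle.
- port (a point): Point under the lens tube, on the tube's axis, level with the wheel's upper face: 27 mm behind (+x of the source) the wheel's axis.
- lens_tube: Black upright tube over the back of the wheel, 34 mm across, 30 mm high; origin at the middle of its lower end, 3 mm above the wheel (79 mm above the table). Held by an aluminium bracket at the back of the box, 98 mm above the table. Not to be touched.
- scanner: Hand-held bar-code scanner lying flat, loose, 180 by 60 mm, 47 mm high; leave alone. Origin: under its middle.
- parts_bin: Small black open bin, loose, 75 by 110 by 45 mm; leave alone. Origin: centre of its underside.
- dust_cap: Black round dust cap, loose, 38 mm across, 12 mm high; leave alone. Origin: centre of its underside.
- phone: Black phone lying flat, loose, 150 by 72 by 8 mm; leave alone. Origin: centre of its underside.
There are look-alikes about, which are no part of the job. Leave any blue, brown or orange look-alike of the source alone.

How it is judged:
At the end, for the whole second after the job is handed in: The largest hole is clicked in under the lens tube (its centre within 3 mm of the tube's axis), the wheel is at rest, and the scanner, bin, cap and phone are within 10 mm of where they lay (horizontal distance between largest_hole and port below 0.003 m and velocity of joint aperture_wheel between -0.1 and 0.1 rad/s and distance of each of scanner, parts_bin, dust_cap, phone from where it was at the start of the episode below 0.01 m); the robot touches nothing.
It fails at once if the wheel is pinched or pressed hard (more than 25 N) (contact force between the fingers and wheel_disc above 25 N).
It fails at once if the wheel is pushed with anything but the fingers (contact force between the arm and wheel_disc above 1 N).
It fails at once if the wheel is spun (faster than 12 rad/s) (velocity of joint aperture_wheel above 12 rad/s or velocity of joint aperture_wheel below -12 rad/s).
It fails at once if the lens tube is pushed (more than 3 N) (contact force between any of the fingers, the arm and lens_tube above 3 N).
It fails at once if a thing beside the source is lifted or shifted by more than 15 mm (distance of any of scanner, parts_bin, dust_cap, phone from where it was at the start of the episode above 0.015 m).
It also fails if it takes over 51 s, if anything falls off the work surface, if the arm or the gripper's body presses on something with over 40 N, if the wrist force passes 120 N, or if a joint passes its speed limit or range.

## Working session

There is one attempt and no reset: what is moved stays moved. The work goes in short steps, Python scripts to look and compute and a shell command to move; the robot and the scene stay as the last step left them, time stands still between calls to the robot, and variables do not carry over. Pictures are saved under pics/ and viewed, and the job is handed in when it is done.

```bash
ls; mkdir -p pics
python3 - <<'E'
from station import arm
import cv2
s=arm.get_state();print(s)
for n in ("side","top","wrist"):
    p=arm.camera_params(n);print(n,p)
    cv2.imwrite(f"pics/a_{n}.png",arm.grab_frame(n))
E
```

```text
pics
{'t': 0.0, 'q': array([ 1.44409547e+00,  3.59387391e-01,  1.10914059e-02, -3.84942657e-04,
       -1.22409073e+00, -2.88102030e-01]), 'qd': array([ 1.75563078e-04, -5.58186722e-04, -5.91720798e-04,  3.84160456e-04,
        1.47408985e-05, -4.03941246e-04]), 'joint_efforts': array([ 4.60474203e-04, -5.82712519e+01,  2.93043101e+01,  6.99726105e+00,
        6.83893843e-03, -1.48835288e-04]), 'eef_pos': array([0.27194749, 0.61759011, 0.40373001]), 'ee_rot': array([ 3.13996499e+00, -1.04970835e-04, -4.14933898e-01]), 'force': array([-0.09285964, -0.05522459,  0.24970626]), 'moment': array([-0.00727917,  0.02063773, -0.01699515]), 'width': 0.08751687695015685}
side {'vertical_fov': 54.15608715549715, 'cx': 255.6494443077425, 'cy': 190.98034538934556, 'pose': array([[ 0.84943175, -0.3874022 ,  0.35830885,  0.28147016],
       [-0.52765969, -0.63178559,  0.56782235, -0.53348426],
       [ 0.00639874, -0.67139147, -0.74107527,  0.74939558],
       [ 0.        ,  0.        ,  0.        ,  1.        ]])}
top {'vertical_fov': 51.51583946984738, 'cx': 254.98559879803074, 'cy': 188.61711810200984, 'pose': array([[ 0.02221514, -0.98266009,  0.18408052,  0.42793113],
       [-0.99963215, -0.01896737,  0.01938549, -0.04479106],
       [-0.01555782, -0.18444345, -0.98271998,  1.03574616],
       [ 0.        ,  0.        ,  0.        ,  1.        ]])}
wrist {'vertical_fov': 65.70646984690485, 'cx': 253.9585696375541, 'cy': 188.65364326667387, 'pose': array([[-0.40223045, -0.88363673, -0.23957627,  0.33684502],
       [-0.91553679,  0.38871431,  0.10340976,  0.58819667],
       [ 0.00175006,  0.26093545, -0.96535467,  0.38226984],
       [ 0.        ,  0.        ,  0.        ,  1.        ]])}
```

View pics/a_side.png

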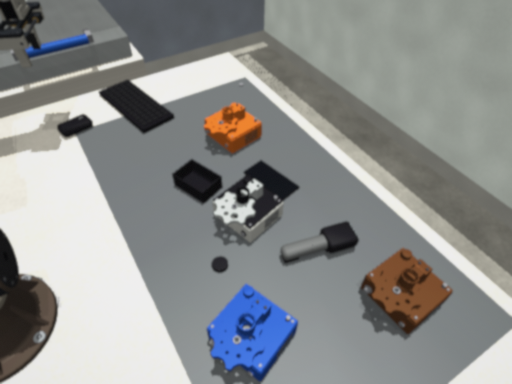

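View pics/a_top.png

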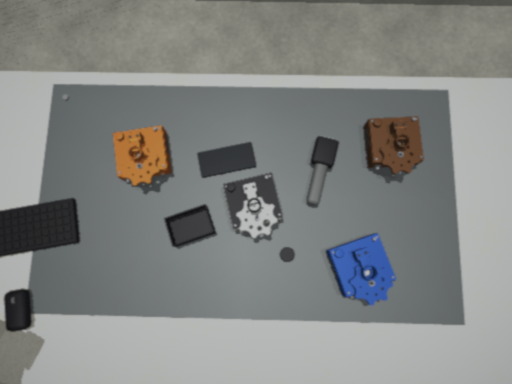

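View pics/a_wrist.png

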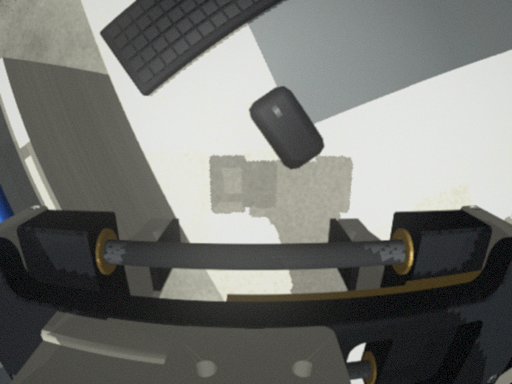

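White source: top (253,208), side (248,205). The others are orange (142,157), blue (362,270) and brown (396,145) in the top view, so they are look-alikes. Only the white one with a black top plate fits. I'll confirm it in an enlarged crop.

Run:
```python
from station import arm
import cv2,numpy as np
a=cv2.imread("pics/a_top.png")[165:255,205:300]; b=cv2.imread("pics/a_side.png")[155:250,200:310]
a=cv2.resize(a,None,fx=6,fy=6,interpolation=cv2.INTER_CUBIC);b=cv2.resize(b,None,fx=6,fy=6,interpolation=cv2.INTER_CUBIC)
cv2.imwrite("pics/b_top.png",a);cv2.imwrite("pics/b_side.png",b)
for c in ("top","side"):
  for n in ("wheel_disc","lens_tube","source"):
    for r in arm.regions_of(n,c)[:5]:
        ys,xs=np.nonzero(r["region"]);print(c,n,round(r["score"],2),np.round(r["box"],1),xs.mean().round(1),ys.mean().round(1))
```

```text
top wheel_disc 0.88 [235.1 201.9 276.5 235.8] 256.3 218.1
top wheel_disc 0.8 [378.7 137.1 421.1 172. ] 398.3 157.0
top wheel_disc 0.79 [346.5 264.8 392.6 303.5] 370.3 285.3
top wheel_disc 0.77 [123.9 144.8 163.3 185.2] 140.2 168.3
top lens_tube 0.65 [389.6 134.6 410.  149.1] 401.6 141.4
top lens_tube 0.6 [248.9 199.9 251.7 207.4] 248.4 201.0
top lens_tube 0.29 [161.6 203.8 214.  246.7] 188.4 225.2
top source 0.91 [112.9 127.1 170.1 184.8] 141.1 154.2
top source 0.7 [361.9 115.8 423.1 174.4] 392.8 142.7
top source 0.67 [223.4 174.1 279.6 235.7] 252.8 204.3
top source 0.6 [326.  232.5 394.9 302. ] 361.7 268.5
side wheel_disc 0.84 [217.5 195.1 256.3 226.5] 232.6 208.6
side wheel_disc 0.81 [204.  113.1 240.  135.1] 219.5 124.5
side wheel_disc 0.75 [369.6 272.  424.3 316.9] 394.1 293.1
side wheel_disc 0.68 [209.6 315.8 263.  369.1] 235.6 343.3
side lens_tube 0.69 [232.3 185.4 251.3 203. ] 241.8 194.4
side lens_tube 0.63 [239.  311.4 254.9 337.9] 245.2 322.9
side lens_tube 0.59 [219.2 103.8 232.8 123.3] 226.4 112.6
side source 0.88 [205.3 283.3 299.2 381.2] 250.4 332.1
side source 0.87 [360.  246.4 453.7 331.9] 405.3 288.9
side source 0.79 [201.7 101.1 260.  152.1] 233.0 126.6
side source 0.69 [212.7 177.  283.5 241.7] 247.5 207.2
```

View pics/b_top.png

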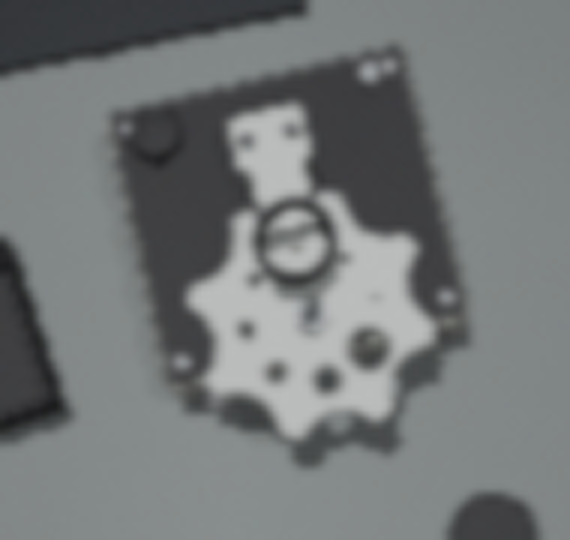

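View pics/b_side.png

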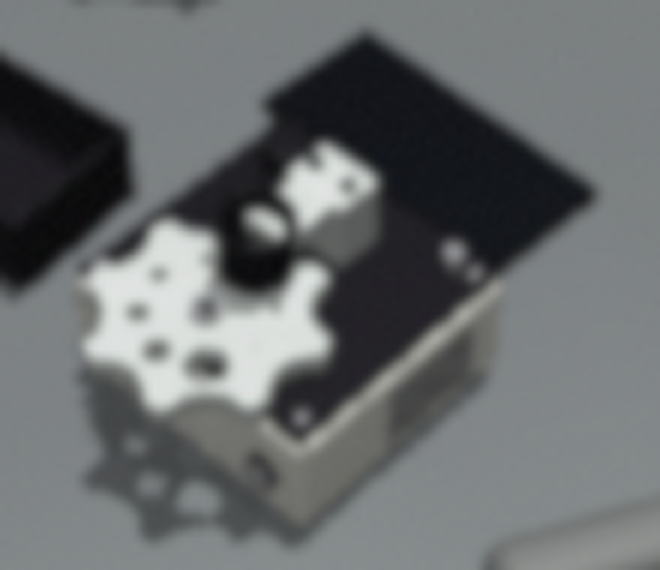

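```bash
cat > h.py <<'E'
from station import arm
import numpy as np,cv2
def proj(P,c,p=None):
    p=p or arm.camera_params(c); f=192/np.tan(np.radians(p["vertical_fov"])/2)
    T=np.linalg.inv(p["pose"]); q=np.asarray(P)@T[:3,:3].T+T[:3,3]
    return np.stack([p["cx"]+f*q[:,0]/q[:,2],p["cy"]+f*q[:,1]/q[:,2]],1)
def w(s,P):
    c,n=np.cos(s[2]),np.sin(s[2]);P=np.asarray(P,float)
    return np.stack([s[0]+c*P[:,0]-n*P[:,1],s[1]+n*P[:,0]+c*P[:,1],P[:,2]],1)
def outline(th=0):
    R=[]
    for k in range(360):
        a=np.radians(k);d=(k+22.5)%45-22.5;d=np.radians(d)
        disc=16.25**2-(56.25*np.sin(d))**2
        r=50
        if disc>0: r=min(50,56.25*np.cos(d)-np.sqrt(disc))
        R.append([-.045+r/1e3*np.cos(a+th),r/1e3*np.sin(a+th),.076])
    return np.array(R)
def holes(th):
    return [(np.array([[-.045+.027*np.cos(th+k*np.pi/4)+d/2e3*np.cos(t),.027*np.sin(th+k*np.pi/4)+d/2e3*np.sin(t),.076] for t in np.linspace(0,6.28,24)])) for k,d in enumerate([18,2.5,3.5,4.5,6,7.5,9.5,12])]
def overlay(c,img,s,th,x0,y0,x1,y1,k,fn):
    im=cv2.resize(img[y0:y1,x0:x1],None,fx=k,fy=k,interpolation=cv2.INTER_CUBIC)
    def dr(P,col):
        q=(proj(w(s,P),c)-[x0,y0]+.5)*k-.5
        cv2.polylines(im,[np.round(q).astype(int)],True,col,1)
    dr(outline(th),(0,0,255))
    for i,h in enumerate(holes(th)): dr(h,(0,255,0) if i else (255,0,255))
    dr([[.06,.065,.062],[.06,-.065,.062],[-.06,-.065,.062],[-.06,.065,.062]],(255,255,0))
    t=np.linspace(0,6.28,30);dr(np.stack([-.018+.017*np.cos(t),.017*np.sin(t),0*t+.109],1),(0,165,255))
    cv2.imwrite(fn,im)
E
python3 - <<'E'
from h import *
from scipy.optimize import least_squares
M=[("top",[.06,.065,.062],115,115),("top",[.06,-.065,.062],402,48),("top",[-.06,-.065,.062],468,335),
("top",[-.018,0,.109],296,242),("top",[-.045,0,.080],314,318),("side",[-.06,-.065,.062],300,450),("side",[.06,-.065,.062],503,283),("side",[-.018,0,.109],258,215)]
off={"top":(205,165),"side":(200,155)}
pc={c:arm.camera_params(c) for c in off}
def res(s):
    return np.concatenate([proj(w(s,[P]),c,pc[c])[0]-[(u+.5)/6-.5+off[c][0],(v+.5)/6-.5+off[c][1]] for c,P,u,v in M])
r=least_squares(res,[.5,0,.2],loss="soft_l1");print(r.x,np.round(res(r.x).reshape(-1,2),1))
s=r.x;np.save("s.npy",s);print("axis",w(s,[[-.045,0,.076]]))
overlay("top",cv2.imread("pics/a_top.png"),s,np.radians(-135),205,165,300,255,6,"pics/c_top.png")
overlay("side",cv2.imread("pics/a_side.png"),s,np.radians(-135),200,155,310,250,6,"pics/c_side.png")
E
```

```text
[ 0.57973962 -0.02100738  0.23810424] [[-1.4 -0.6]
 [ 1.5 -0.5]
 [ 1.4 -1.8]
 [ 0.2  0.1]
 [-0.2 -0. ]
 [-1.5  0.2]
 [-0.  -0.6]
 [-1.6  0.6]]
axis [[ 0.53600921 -0.03162111  0.076     ]]
```

View pics/c_top.png

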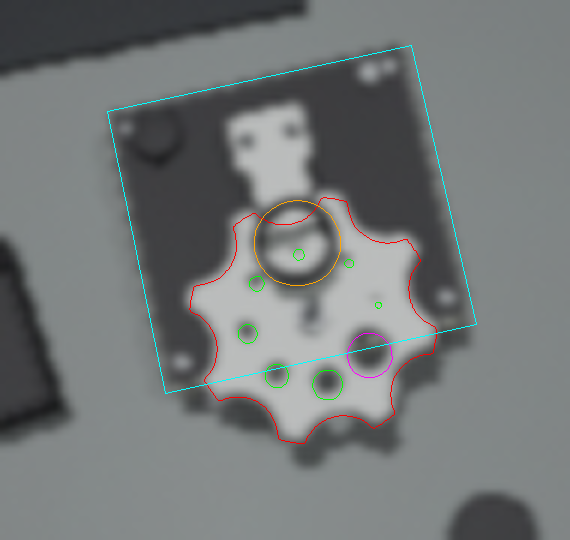

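View pics/c_side.png

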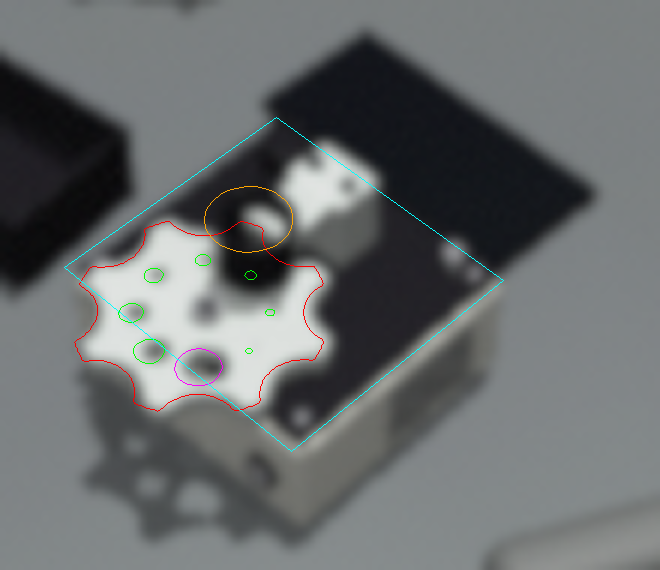

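Both overlays match: the wheel is at -135° (largest hole at top crop (370,347), 45° ccw from the front). It needs 3 clicks ccw, so I push the front edge towards -y. Moving over with the fingers closing.

```bash
python3 -m inch '[[[0.06,-0.25,0,0,0,-0.025],[0.12,-0.5,0,0,0,-0.05],[0.18,-0.75,0,0,0,-0.075],[0.25,-1,0,0,0,-0.1]]]' 0 20
python3 -m inch '[[[0.06,-0.25,0,0,0,-0.025],[0.12,-0.5,0,0,0,-0.05],[0.18,-0.75,0,0,0,-0.075],[0.25,-1,0,0,0,-0.1]]]'
python3 -m inch '[[[0.06,-0.25,0,0,0,-0.025],[0.12,-0.5,0,0,0,-0.05],[0.18,-0.75,0,0,0,-0.075],[0.25,-1,0,0,0,-0.092],[0.25,-1,0,0,0,-0.092]]]'
```

```text
t: 0.95
eef_pos: [0.3222, 0.4161, 0.4048]
ee_rot: [-3.141, 0.0, -0.731]
force: [1.2, -0.5, -0.5]
width: 0.0531
t: 1.45
eef_pos: [0.372, 0.216, 0.4051]
ee_rot: [-3.141, 0.0, -1.045]
force: [0.9, 0.0, -0.4]
width: 0.0131
t: 2.08
eef_pos: [0.4222, 0.0149, 0.4048]
ee_rot: [-3.142, -0.0, -1.338]
force: [-0.6, -0.0, -0.3]
width: -0.0002
```

```bash
python3 -m inch '[[[0.05,-0.17,-0.2,0,0,0],[0.11,-0.345,-0.4,0,0,0],[0.11,-0.345,-0.6,0,0,0],[0.11,-0.345,-0.6,0,0,0]]]'
python3 - <<'E'
from h import *
for c,(x0,y0,x1,y1) in {"top":(205,150,315,270),"side":(150,100,310,250)}.items():
    im=arm.grab_frame(c)[y0:y1,x0:x1]
    cv2.imwrite(f"pics/d_{c}.png",cv2.resize(im,None,fx=4,fy=4,interpolation=cv2.INTER_CUBIC))
cv2.imwrite("pics/d_wrist.png",arm.grab_frame("wrist"))
E
```

```text
t: 2.58
eef_pos: [0.443, -0.0513, 0.2826]
ee_rot: [3.136, -0.0, -1.333]
force: [0.2, 0.2, 0.7]
width: 0.0001
```

View pics/d_side.png

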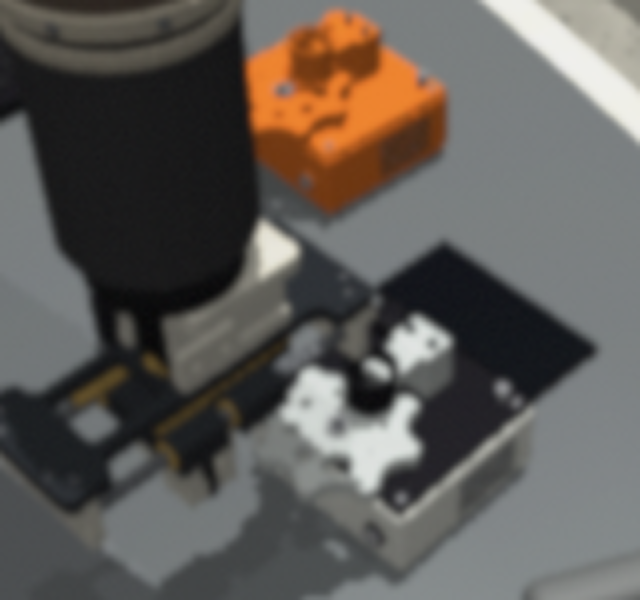

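View pics/d_wrist.png

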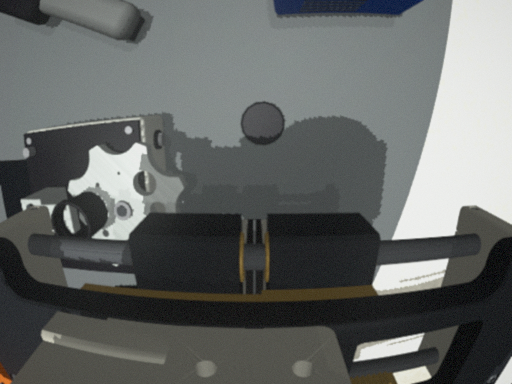

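View pics/d_top.png

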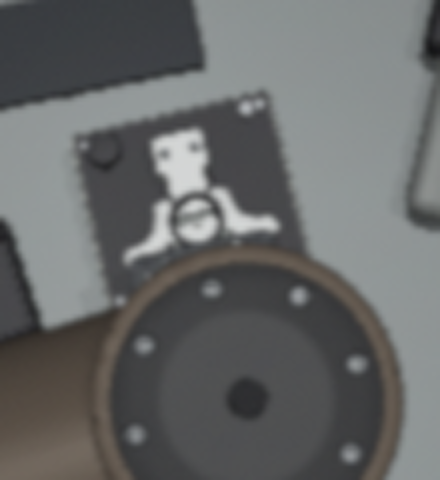

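```bash
python3 -m inch '[[[0.005,-0.01,-0.06,0,0,0],[0.01,-0.015,-0.12,0,0,0],[0.01,-0.015,-0.185,0,0,0],[0.01,-0.015,-0.185,0,0,0]]]'
python3 - <<'E'
from h import *
s=np.load("s.npy")
x0,y0,x1,y1=165,160,295,260
overlay("side",arm.grab_frame("side"),s,np.radians(-135),x0,y0,x1,y1,6,"pics/e_side.png")
cv2.imwrite("pics/e_wrist.png",arm.grab_frame("wrist"))
print(arm.get_state()["eef_pos"])
E
```

```text
t: 3.22
eef_pos: [0.4455, -0.0544, 0.2464]
ee_rot: [3.139, -0.0, -1.332]
force: [0.3, 1.1, 1.0]
width: 0.001
[ 0.44608283 -0.05427892  0.24744711]
```

View pics/e_side.png

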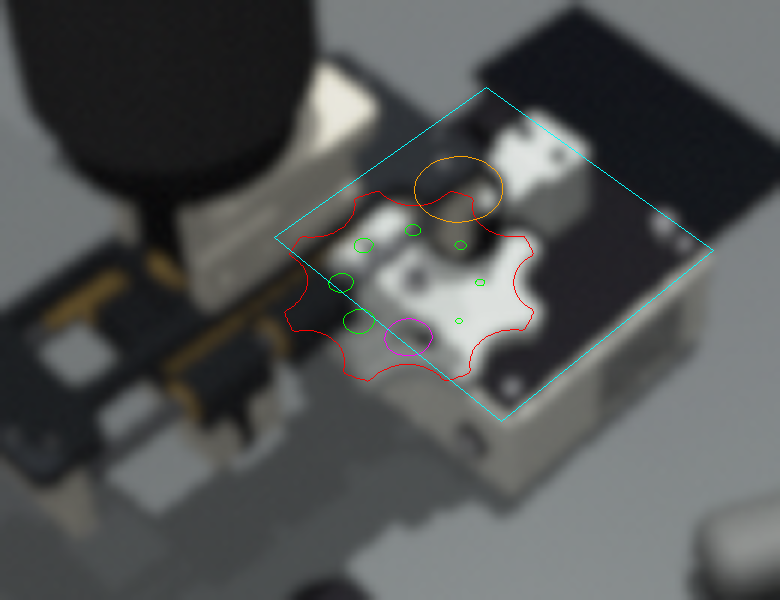

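View pics/e_wrist.png

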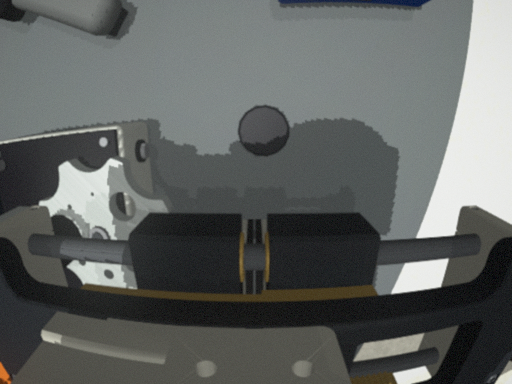

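Run:
```python
from h import *
x0,y0,x1,y1=185,190,245,245;k=12
img=arm.grab_frame("side");im=cv2.resize(img[y0:y1,x0:x1],None,fx=k,fy=k,interpolation=cv2.INTER_CUBIC)
st=arm.get_state();e=st["eef_pos"];a=st["ee_rot"][2]+np.pi/2
d=np.array([np.cos(a),np.sin(a),0]);n=np.array([-d[1],d[0],0]);print(e,np.degrees(a))
b=e-[0,0,.178]
for t,col in ((.010,(0,255,0)),(.021,(0,0,255))):
  for z in (0,.04):
    P=[b+i*t*d+j*.0095*n+[0,0,z] for i,j in((1,1),(1,-1),(-1,-1),(-1,1))]
    q=(proj(P,"side")-[x0,y0]+.5)*k-.5
    cv2.polylines(im,[np.round(q).astype(int)],True,col,1)
cv2.imwrite("pics/f_side.png",im)
```

```text
[ 0.44620303 -0.05424542  0.24771419] 13.678851890238235
```

View pics/f_side.png

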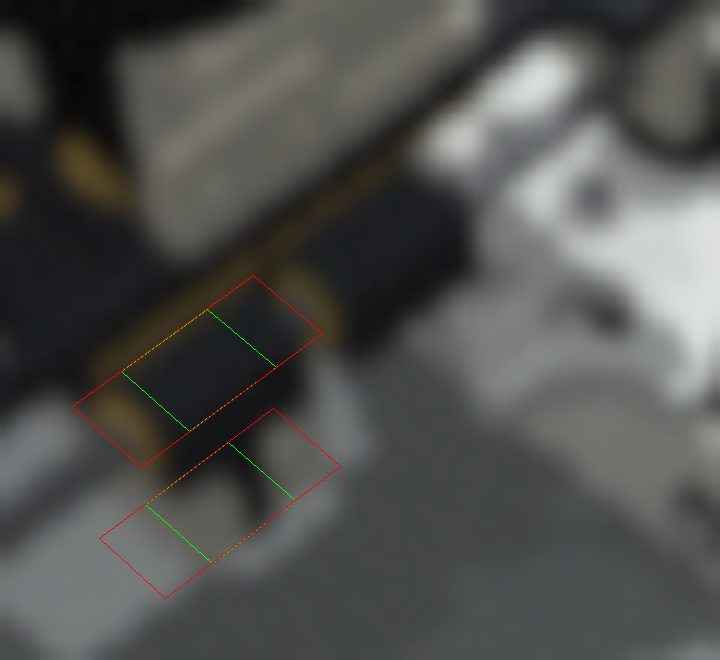

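```bash
python3 -m inch '[[[0.04,0.01,-0.005,0,0,0],[0.08,0.02,-0.01,0,0,0],[0.12,0.029,-0.01,0,0,0],[0.129,0.031,-0.01,0,0,0],[0.129,0.031,-0.01,0,0,0],[0.129,0.031,-0.01,0,0,0]]]'
python3 - <<'E'
from h import *
s=arm.get_state();e=s["eef_pos"];print(e,s["force"],s["moment"])
img=arm.grab_frame("side")[180:250,190:260];cv2.imwrite("pics/g_side.png",cv2.resize(img,None,fx=8,fy=8,interpolation=cv2.INTER_CUBIC))
E
```

```text
t: 4.12
eef_pos: [0.4716, -0.0482, 0.2456]
ee_rot: [3.141, 0.0, -1.332]
force: [0.3, 0.7, -0.6]
width: 0.0006
[ 0.47161191 -0.04815038  0.24562917] [ 0.25539603  0.73014461 -0.64464809] [ 0.04974088 -0.00239238 -0.00363453]
```

View pics/g_side.png

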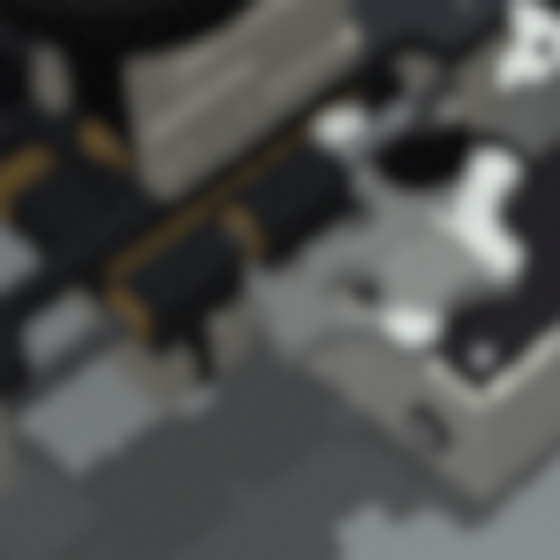

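No contact yet. I'll go in 3 mm more in small steps, watching force.

```bash
python3 -m inch '[[[0.005,0.001,0,0,0,0],[0.01,0.002,0,0,0,0],[0.01,0.002,0,0,0,0]]]'; python3 -m inch '[[[0.005,0.001,0,0,0,0],[0.005,0.001,0,0,0,0],[0.005,0.001,0,0,0,0]]]'
```

```text
t: 4.55
eef_pos: [0.4739, -0.0477, 0.2457]
ee_rot: [-3.142, -0.0, -1.332]
force: [-0.3, -0.2, -0.3]
width: 0.0003
t: 4.92
eef_pos: [0.4749, -0.0475, 0.2457]
ee_rot: [-3.142, -0.0, -1.332]
force: [0.1, 0.7, -0.3]
width: 0.0004
```

```bash
cat > arc.py <<'E'
import sys,numpy as np
from h import arm
ax=np.array([.537,-.032])
def rows(phis):
    e=arm.get_state()["eef_pos"][:2]-ax
    for p in phis:
        a=np.radians(p);d=(np.array([np.cos(a)*e[0]-np.sin(a)*e[1],np.sin(a)*e[0]+np.cos(a)*e[1]])-e)/.2
        print(p,d.round(3),round(p/180,3))
rows(map(float,sys.argv[1:]))
E
python3 arc.py 4 8 12 16 20 24 28 32 36 40 44 46
```

```text
4.0 [ 0.006 -0.021] 0.022
8.0 [ 0.014 -0.042] 0.044
12.0 [ 0.023 -0.063] 0.067
16.0 [ 0.033 -0.083] 0.089
20.0 [ 0.045 -0.102] 0.111
24.0 [ 0.058 -0.12 ] 0.133
28.0 [ 0.073 -0.137] 0.156
32.0 [ 0.088 -0.153] 0.178
36.0 [ 0.105 -0.168] 0.2
40.0 [ 0.122 -0.182] 0.222
44.0 [ 0.141 -0.194] 0.244
46.0 [ 0.151 -0.2  ] 0.256
```

```bash
python3 -m inch '[[[0.006,-0.021,0,0,0,0.022],[0.014,-0.042,0,0,0,0.044],[0.023,-0.063,0,0,0,0.067],[0.033,-0.083,0,0,0,0.089]]]'
python3 - <<'E'
from h import *
for c,(x0,y0,x1,y1) in {"side":(190,170,260,240)}.items():
    im=arm.grab_frame(c)[y0:y1,x0:x1]
    cv2.imwrite(f"pics/h_{c}.png",cv2.resize(im,None,fx=8,fy=8,interpolation=cv2.INTER_CUBIC))
cv2.imwrite("pics/h_wrist.png",arm.grab_frame("wrist"))
E
```

```text
t: 5.42
eef_pos: [0.4808, -0.0643, 0.2453]
ee_rot: [3.14, 0.001, -1.05]
force: [-2.4, 0.6, 0.0]
width: 0.0007
```

View pics/h_side.png

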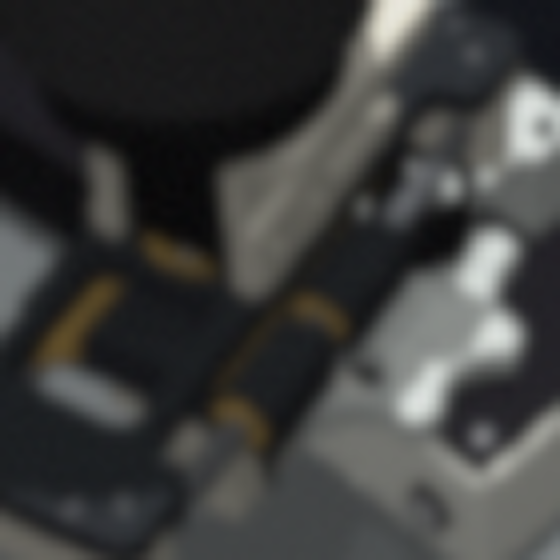

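View pics/h_wrist.png

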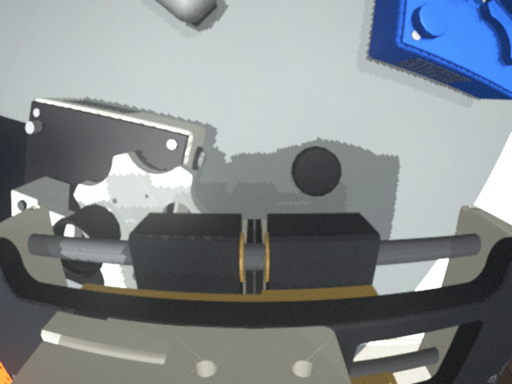

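```bash
python3 arc.py 4 8 12 16 20 24 28 30
```

```text
4.0 [ 0.012 -0.019] 0.022
8.0 [ 0.025 -0.037] 0.044
12.0 [ 0.04  -0.055] 0.067
16.0 [ 0.056 -0.071] 0.089
20.0 [ 0.072 -0.086] 0.111
24.0 [ 0.09 -0.1 ] 0.133
28.0 [ 0.109 -0.113] 0.156
30.0 [ 0.119 -0.119] 0.167
```

```bash
python3 -m inch '[[[0.012,-0.019,0,0,0,0.022],[0.025,-0.037,0,0,0,0.044],[0.040,-0.055,0,0,0,0.067]]]'
python3 - <<'E'
from h import *
for c,(x0,y0,x1,y1) in {"side":(190,170,260,240)}.items():
    im=arm.grab_frame(c)[y0:y1,x0:x1]
    cv2.imwrite(f"pics/i_{c}.png",cv2.resize(im,None,fx=8,fy=8,interpolation=cv2.INTER_CUBIC))
im=arm.grab_frame("wrist")[80:240,0:220];cv2.imwrite("pics/i_wrist.png",cv2.resize(im,None,fx=3.5,fy=3.5))
E
python3 arc.py 4 8 12 16 18 20
```

```text
t: 5.9
eef_pos: [0.4886, -0.0752, 0.2453]
ee_rot: [3.14, 0.001, -0.842]
force: [-2.6, -1.2, -0.6]
width: 0.0003
4.0 [ 0.016 -0.016] 0.022
8.0 [ 0.033 -0.031] 0.044
12.0 [ 0.05  -0.045] 0.067
16.0 [ 0.069 -0.058] 0.089
18.0 [ 0.079 -0.064] 0.1
20.0 [ 0.089 -0.069] 0.111
```

View pics/i_wrist.png

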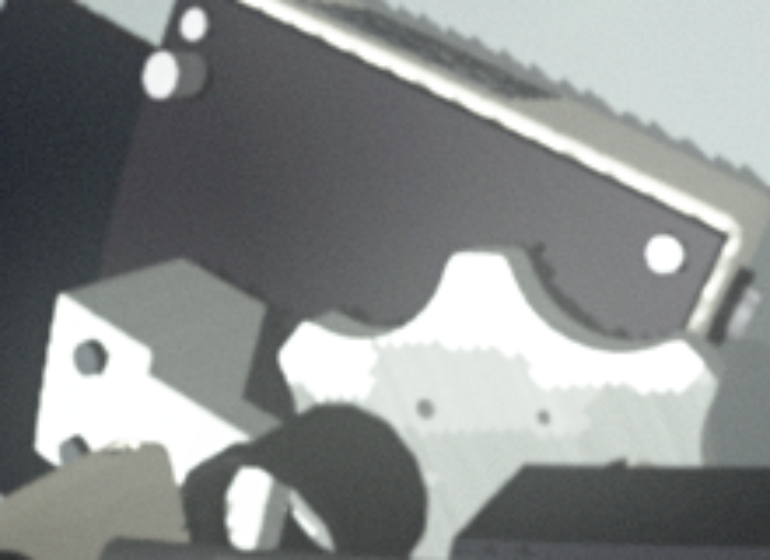

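```bash
python3 -m inch '[[[0.016,-0.016,0,0,0,0.022],[0.033,-0.031,0,0,0,0.044],[0.050,-0.045,0,0,0,0.067],[0.069,-0.058,0,0,0,0.089],[0.069,-0.058,0,0,0,0.089],[0.069,-0.058,0,0,0,0.089]]]'
cat >> h.py <<'E'
def fproj(P,p):
    f=192/np.tan(np.radians(p["vertical_fov"])/2);T=np.linalg.inv(p["pose"]); q=np.asarray(P)@T[:3,:3].T+T[:3,3]
    rr=np.hypot(q[:,0],q[:,1]);a=np.arctan2(rr,q[:,2])*f
    return np.stack([p["cx"]+a*q[:,0]/rr,p["cy"]+a*q[:,1]/rr],1)
def wover(s,th,fn,box=(0,60,256,252),k=3):
    p=arm.camera_params("wrist");img=arm.grab_frame("wrist");x0,y0,x1,y1=box
    im=cv2.resize(img[y0:y1,x0:x1],None,fx=k,fy=k,interpolation=cv2.INTER_CUBIC)
    for i,h in enumerate([outline(th)]+holes(th)):
        q=(fproj(w(s,h),p)-[x0,y0]+.5)*k-.5
        cv2.polylines(im,[np.round(q).astype(int)],True,[(0,0,255),(255,0,255)][i] if i<2 else (0,255,0),1)
    cv2.imwrite(fn,im)
E
python3 - <<'E'
from h import *
s=np.load("s.npy");s[:2]+=[.001,-.0005];np.save("s.npy",s)
wover(s,np.radians(-90),"pics/j_wrist.png")
E
```

```text
t: 6.75
eef_pos: [0.5032, -0.0865, 0.2457]
ee_rot: [-3.141, -0.0, -0.565]
force: [-0.3, 0.5, 0.6]
width: 0.0002
```

View pics/j_wrist.png

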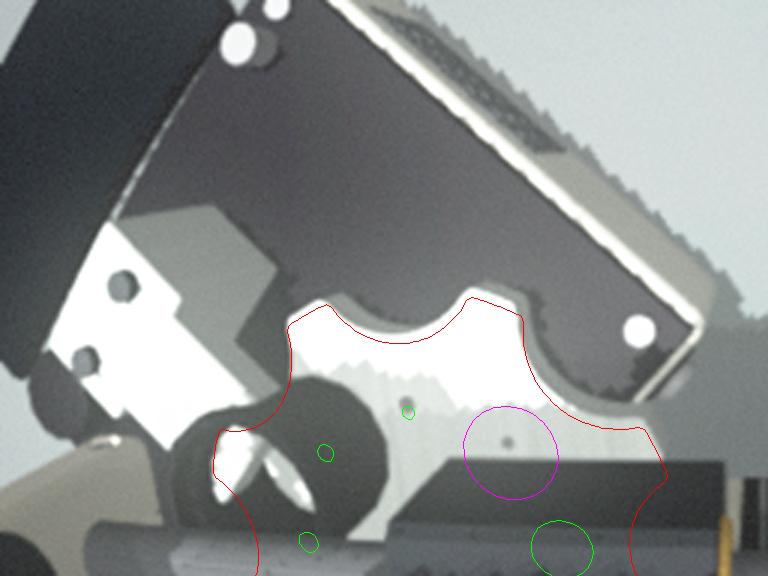

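The -90° position shows a tiny 2.5 mm hole (508,442), so the wheel is still at -135°. The fingertip is thinner than I assumed and slipped past the lobe. I'll go back to the front and reach deeper.

```bash
python3 -m inch '[[[-0.024,-0.043,0,0,0,0],[-0.082,0,0,0,0,-0.055],[-0.13,0.054,0,0,0,-0.11],[-0.167,0.117,0,0,0,-0.165],[-0.191,0.186,0,0,0,-0.22],[-0.191,0.186,0,0,0,-0.244],[-0.142,0.197,0,0,0,-0.244],[-0.142,0.197,0,0,0,-0.244]]]'
python3 -m inch '[[[0.005,0.001,0,0,0,0],[0.01,0.002,0,0,0,0],[0.01,0.002,0,0,0,0]]]'
python3 -m inch '[[[0.005,0.001,0,0,0,0],[0.01,0.002,0,0,0,0],[0.01,0.002,0,0,0,0]]]'
```

```text
t: 7.8
eef_pos: [0.4757, -0.0473, 0.2458]
ee_rot: [-3.141, -0.0, -1.328]
force: [-0.8, -0.5, -0.3]
width: 0.0006
t: 8.18
eef_pos: [0.4768, -0.0469, 0.2456]
ee_rot: [3.141, -0.0, -1.329]
force: [0.2, 0.0, 0.1]
width: 0.0004
t: 8.55
eef_pos: [0.4788, -0.0465, 0.2456]
ee_rot: [3.141, -0.0, -1.329]
force: [-0.8, -1.2, 0.4]
width: 0.001
```

```bash
python3 -m inch '[[[0.005,0.001,0,0,0,0],[0.005,0.001,0,0,0,0],[0.005,0.001,0,0,0,0]]]'
python3 -m inch '[[[0.005,0.001,0,0,0,0],[0.005,0.001,0,0,0,0],[0.005,0.001,0,0,0,0]]]'
python3 - <<'E'
from h import *
s=np.load("s.npy");wover(s,np.radians(-135),"pics/k_wrist.png")
img=arm.grab_frame("side")[180:250,190:260];cv2.imwrite("pics/k_side.png",cv2.resize(img,None,fx=8,fy=8,interpolation=cv2.INTER_CUBIC))
E
```

```text
t: 8.93
eef_pos: [0.4795, -0.0464, 0.2455]
ee_rot: [3.141, 0.0, -1.329]
force: [-3.0, -0.4, 1.0]
width: 0.0004
t: 9.3
eef_pos: [0.48, -0.0464, 0.2453]
ee_rot: [3.139, 0.0, -1.329]
force: [-5.0, -1.4, 1.7]
width: 0.0002
```

View pics/k_side.png

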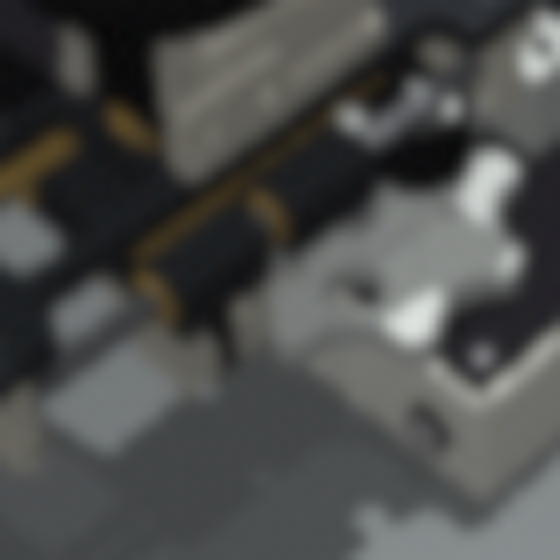

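View pics/k_wrist.png

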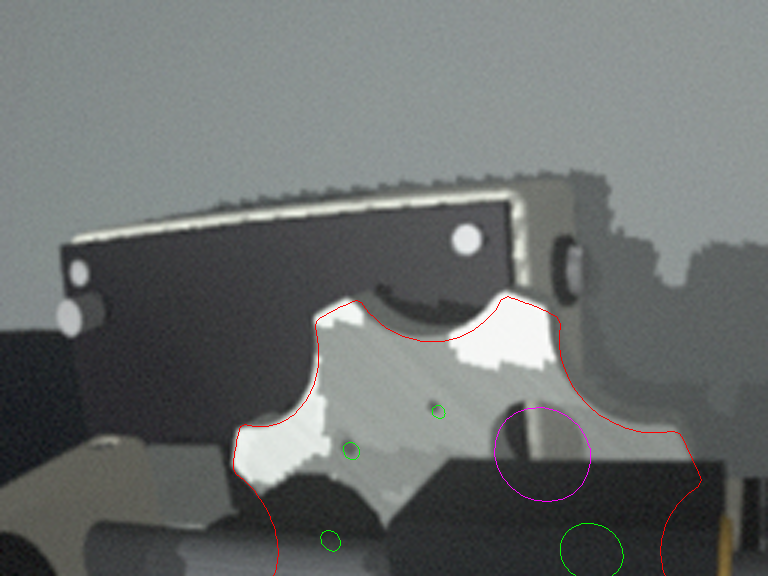

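Contact with the flute at R≈59 mm, so the finger half-thickness is about 16 mm. I'll back off a hair, then stroke at R≈60 mm.

```bash
python3 -m inch '[[[-0.01,-0.002,0.002,0,0,0],[-0.01,-0.002,0.002,0,0,0]]]'; python3 arc.py 4 8 12 16 20 24 28 32 36 40 44 46
```

```text
t: 9.65
eef_pos: [0.479, -0.0464, 0.2462]
ee_rot: [-3.141, -0.0, -1.329]
force: [-1.6, -1.2, -1.5]
width: 0.0007
4.0 [ 0.006 -0.02 ] 0.022
8.0 [ 0.013 -0.04 ] 0.044
12.0 [ 0.021 -0.059] 0.067
16.0 [ 0.031 -0.077] 0.089
20.0 [ 0.042 -0.095] 0.111
24.0 [ 0.054 -0.112] 0.133
28.0 [ 0.068 -0.128] 0.156
32.0 [ 0.082 -0.143] 0.178
36.0 [ 0.098 -0.157] 0.2
40.0 [ 0.114 -0.169] 0.222
44.0 [ 0.131 -0.181] 0.244
46.0 [ 0.14  -0.187] 0.256
```

```bash
python3 -m inch '[[[0.006,-0.02,0,0,0,0.022],[0.013,-0.04,0,0,0,0.044],[0.021,-0.059,0,0,0,0.067],[0.031,-0.077,0,0,0,0.089]]]'; python3 -m inch '[[[0.011,-0.018,0,0,0,0.022],[0.023,-0.035,0,0,0,0.044],[0.037,-0.051,0,0,0,0.067]]]'
python3 - <<'E'
from h import *
s=np.load("s.npy");wover(s,np.radians(-110),"pics/l_wrist.png")
E
python3 arc.py 4 8 12 16 18 20
```

```text
t: 10.15
eef_pos: [0.4853, -0.0618, 0.2461]
ee_rot: [-3.141, -0.0, -1.047]
force: [-1.7, 1.3, -0.5]
width: 0.0001
t: 10.52
eef_pos: [0.493, -0.0721, 0.2462]
ee_rot: [-3.141, -0.001, -0.836]
force: [-1.7, -0.7, -0.9]
width: 0.0003
4.0 [ 0.015 -0.015] 0.022
8.0 [ 0.03  -0.028] 0.044
12.0 [ 0.047 -0.041] 0.067
16.0 [ 0.064 -0.053] 0.089
18.0 [ 0.073 -0.058] 0.1
20.0 [ 0.082 -0.063] 0.111
```

View pics/l_wrist.png

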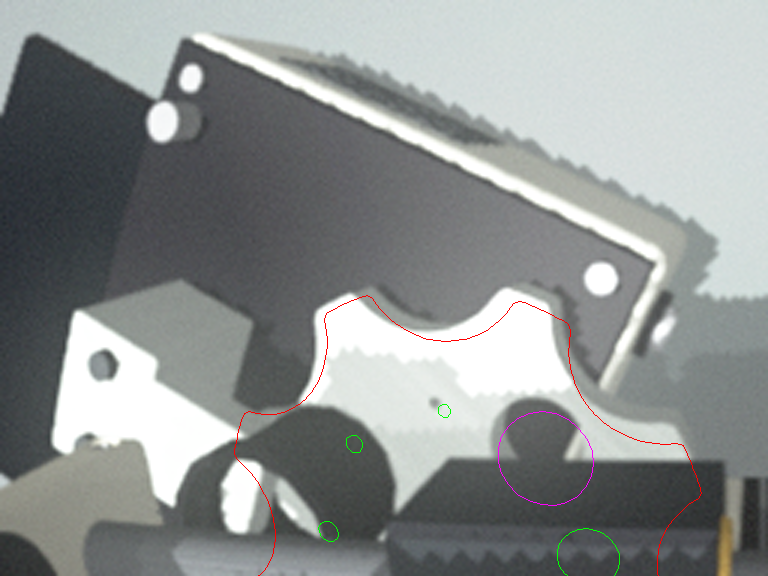

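The wheel now turns with the finger: the largest hole (540,430) is at about -108°. I'll finish the stroke with the remaining 17°.

```bash
python3 -m inch '[[[0.015,-0.015,0,0,0,0.022],[0.030,-0.028,0,0,0,0.044],[0.047,-0.041,0,0,0,0.067],[0.064,-0.053,0,0,0,0.089],[0.068,-0.056,0,0,0,0.094],[0.068,-0.056,0,0,0,0.094],[0.068,-0.056,0,0,0,0.094]]]'
python3 - <<'E'
from h import *
s=np.load("s.npy");wover(s,np.radians(-90),"pics/m_wrist.png");print(arm.get_state()["eef_pos"])
E
```

```text
t: 11.45
eef_pos: [0.5062, -0.0831, 0.2463]
ee_rot: [-3.141, -0.001, -0.545]
force: [-0.2, -1.5, -0.1]
width: 0.0005
[ 0.50620584 -0.0831238   0.24623313]
```

View pics/m_wrist.png

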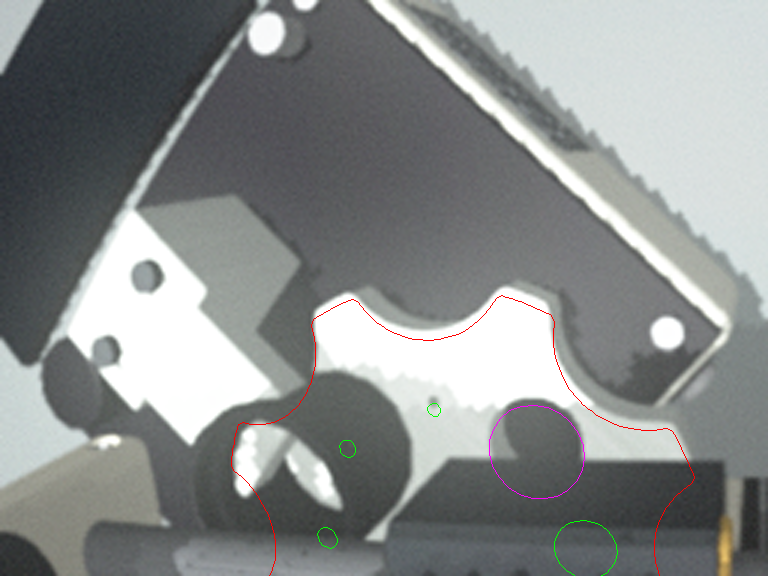

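Click 1 is done (-90°). Now back out, return and re-enter the next flute.

```bash
python3 -m inch '[[[-0.042,-0.07,0,0,0,0],[-0.102,-0.025,0,0,0,-0.055],[-0.153,0.031,0,0,0,-0.11],[-0.19,0.095,0,0,0,-0.165],[-0.215,0.166,0,0,0,-0.22],[-0.215,0.166,0,0,0,-0.25],[-0.16,0.178,0,0,0,-0.25],[-0.136,0.183,0,0,0,-0.25]]]'; python3 -m inch '[[[0,0,0,0,0,0]]]'; python3 arc.py 4
```

```text
t: 12.5
eef_pos: [0.4796, -0.0468, 0.2461]
ee_rot: [-3.141, -0.0, -1.327]
force: [-4.4, -0.7, 2.5]
width: 0.0007
t: 12.62
eef_pos: [0.4791, -0.0469, 0.2458]
ee_rot: [3.141, 0.0, -1.328]
force: [0.1, 0.3, 0.1]
width: 0.0003
4.0 [ 0.006 -0.02 ] 0.022
```

Same start pose as before; repeat the stroke.

```bash
python3 -m inch '[[[0.006,-0.02,0,0,0,0.022],[0.013,-0.04,0,0,0,0.044],[0.021,-0.059,0,0,0,0.067],[0.031,-0.077,0,0,0,0.089]]]'; python3 -m inch '[[[0.011,-0.018,0,0,0,0.022],[0.023,-0.035,0,0,0,0.044],[0.037,-0.051,0,0,0,0.067]]]'; python3 -m inch '[[[0.015,-0.015,0,0,0,0.022],[0.030,-0.028,0,0,0,0.044],[0.047,-0.041,0,0,0,0.067],[0.064,-0.053,0,0,0,0.089],[0.068,-0.056,0,0,0,0.094],[0.068,-0.056,0,0,0,0.094],[0.068,-0.056,0,0,0,0.094]]]'
python3 - <<'E'
from h import *
s=np.load("s.npy");wover(s,np.radians(-45),"pics/n_wrist.png");print(arm.get_state()["eef_pos"])
E
```

```text
t: 13.12
eef_pos: [0.4848, -0.0623, 0.2458]
ee_rot: [3.141, 0.001, -1.047]
force: [-0.8, 0.7, -0.6]
width: 0.0007
t: 13.5
eef_pos: [0.4924, -0.0725, 0.2459]
ee_rot: [3.141, 0.0, -0.836]
force: [0.4, -0.3, 0.3]
width: 0.0006
t: 14.38
eef_pos: [0.506, -0.0835, 0.2461]
ee_rot: [-3.142, -0.0, -0.544]
force: [0.6, -0.3, 0.1]
width: 0.0005
[ 0.505949   -0.08343621  0.24605379]
```

View pics/n_wrist.png

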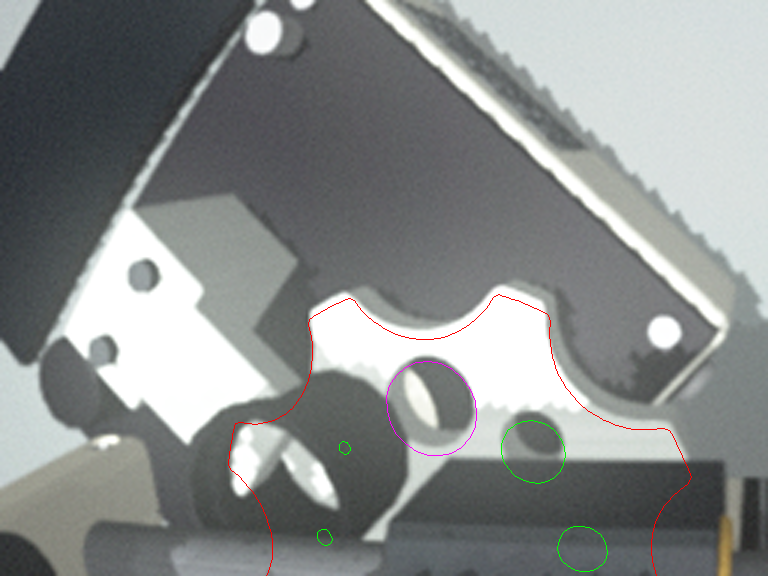

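Click 2 is done: the largest hole (430,405) is at -45°. One more cycle.

```bash
python3 -m inch '[[[-0.042,-0.07,0,0,0,0],[-0.102,-0.025,0,0,0,-0.055],[-0.153,0.031,0,0,0,-0.11],[-0.19,0.095,0,0,0,-0.165],[-0.215,0.166,0,0,0,-0.22],[-0.215,0.166,0,0,0,-0.25],[-0.16,0.178,0,0,0,-0.25],[-0.134,0.184,0,0,0,-0.25]]]'; python3 -m inch '[[[0,0,0,0,0,0]]]'
```

```text
t: 15.42
eef_pos: [0.4798, -0.0469, 0.2461]
ee_rot: [3.141, -0.0, -1.327]
force: [-5.8, 0.4, 2.3]
width: 0.0007
t: 15.55
eef_pos: [0.4794, -0.0469, 0.2458]
ee_rot: [3.141, -0.0, -1.328]
force: [0.1, -0.5, 0.7]
width: 0.0004
```

```bash
python3 -m inch '[[[0.006,-0.02,0,0,0,0.022],[0.013,-0.04,0,0,0,0.044],[0.021,-0.059,0,0,0,0.067],[0.031,-0.077,0,0,0,0.089]]]'; python3 -m inch '[[[0.011,-0.018,0,0,0,0.022],[0.023,-0.035,0,0,0,0.044],[0.037,-0.051,0,0,0,0.067]]]'; python3 -m inch '[[[0.015,-0.015,0,0,0,0.022],[0.030,-0.028,0,0,0,0.044],[0.047,-0.041,0,0,0,0.067],[0.064,-0.053,0,0,0,0.089],[0.068,-0.056,0,0,0,0.094],[0.068,-0.056,0,0,0,0.094],[0.068,-0.056,0,0,0,0.094]]]'
python3 - <<'E'
from h import *
s=np.load("s.npy");wover(s,0,"pics/o_wrist.png");print(arm.get_state()["eef_pos"])
E
```

```text
t: 16.05
eef_pos: [0.4853, -0.0623, 0.2459]
ee_rot: [3.141, 0.0, -1.047]
force: [-1.1, 0.7, 0.0]
width: 0.0002
t: 16.42
eef_pos: [0.4929, -0.0725, 0.2459]
ee_rot: [-3.142, 0.0, -0.836]
force: [0.7, -0.6, 0.4]
width: -0.0
t: 17.3
eef_pos: [0.5064, -0.0834, 0.2461]
ee_rot: [-3.142, -0.0, -0.544]
force: [1.0, -0.2, -0.1]
width: 0.0
[ 0.50637469 -0.08342414  0.24606924]
```

View pics/o_wrist.png

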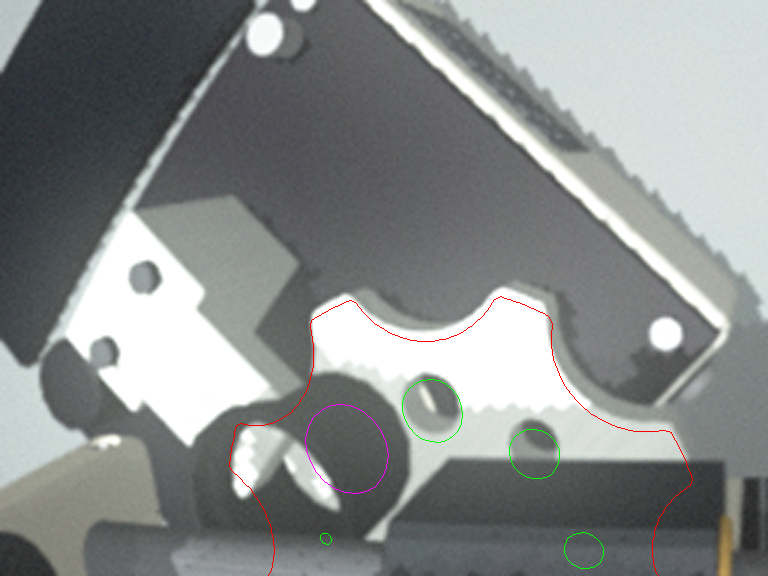

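Click 3 is in: the 12 mm hole (430,405) is at -45° and 9.5 mm (533,440) at -90°, so the 18 mm hole is under the tube. Backing out, up and clear, then a last look.

```bash
python3 -m inch '[[[-0.042,-0.07,0,0,0,0],[-0.12,-0.19,0,0,0,0],[-0.2,-0.2,0.2,0,0,0],[-0.2,-0.1,0.45,0,0,0],[-0.2,0.1,0.7,0,0,0],[-0.2,0.35,0.7,0,0,0],[-0.2,0.6,0.7,0,0,0],[-0.2,0.85,0.7,0,0,0]]]'; python3 -m inch '[[[0,0.25,0,0,0,0],[0,0.5,0,0,0,0],[0,0.5,0,0,0,0],[0,0.5,0,0,0,0]]]'
python3 - <<'E'
from h import *
s=np.load("s.npy");im=arm.grab_frame("top");cv2.imwrite("pics/p_topfull.png",im)
overlay("top",im,s,0,205,165,300,255,6,"pics/p_top.png")
overlay("side",arm.grab_frame("side"),s,0,200,155,310,250,6,"pics/p_side.png")
a=cv2.imread("pics/a_top.png")
d=cv2.absdiff(a,im).max(2);cv2.imwrite("pics/p_diff.png",np.hstack([im,cv2.merge([d*2]*3)])[::,:][:, :1024][::1,::1][:, 100:900])
for n in ("scanner","parts_bin","dust_cap","phone"): print(n,[(round(r["score"],2),np.round(r["box"],1)) for r in arm.search_frame(n,"top")[:2]])
print(arm.get_state()["t"])
E
```

```text
t: 18.35
eef_pos: [0.4656, 0.0872, 0.3864]
ee_rot: [-3.141, -0.0, -0.544]
force: [1.8, 0.9, 0.5]
width: 0.0006
t: 18.85
eef_pos: [0.4661, 0.186, 0.3857]
ee_rot: [3.141, 0.0, -0.543]
force: [0.1, 0.0, -0.5]
width: 0.0002
scanner [(0.95, array([304.4, 135.7, 338. , 203.1])), (0.5, array([274.9, 245.6, 292.5, 261.7]))]
parts_bin [(0.66, array([160.4, 201.5, 218. , 242.2]))]
dust_cap []
phone [(0.78, array([195.3, 140.9, 258.3, 177.6]))]
19.15
```

View pics/p_top.png

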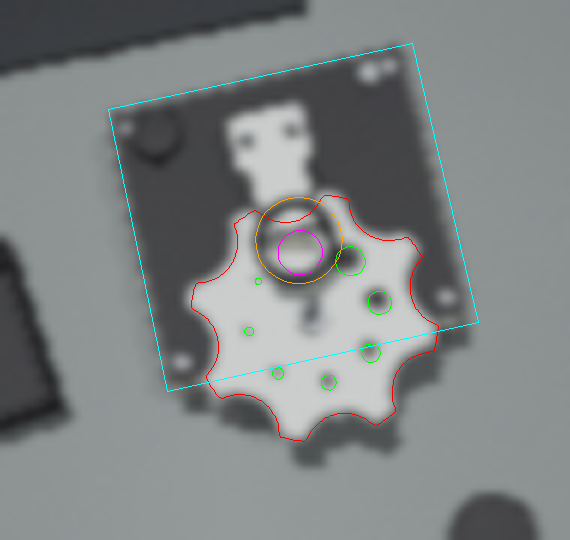

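View pics/p_diff.png

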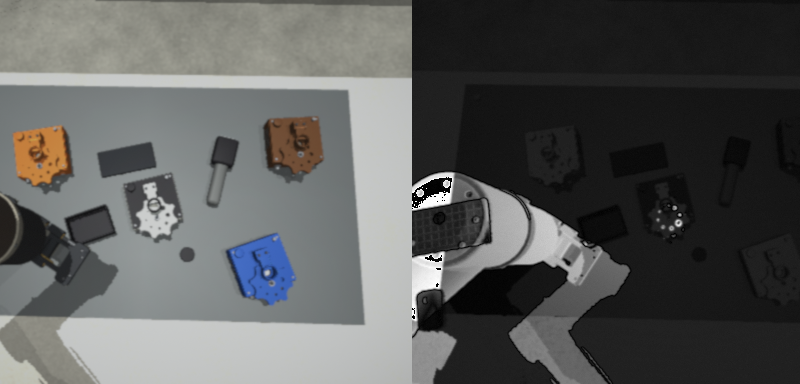

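View pics/p_side.png

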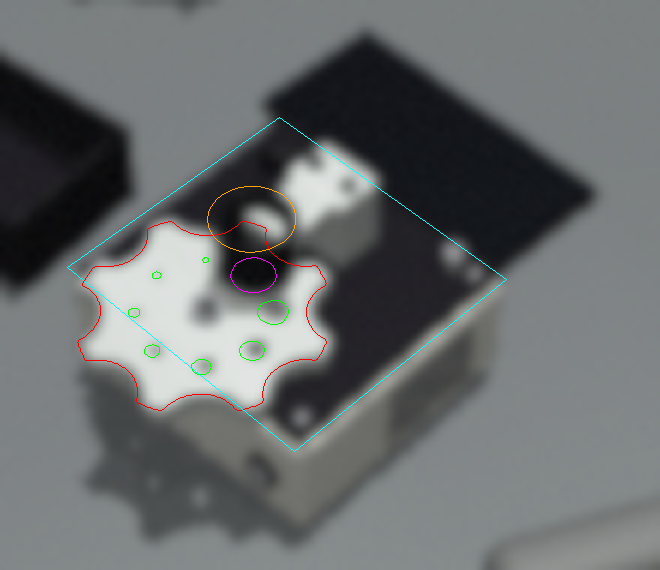

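Both views match wheel angle 0: the hole sizes in top crop run 12 mm at (350,260), then 9.5 mm at (378,302), decreasing clockwise. The difference image shows no shifted objects, and the arm is clear.

```bash
python3 -c "
from station import arm
print(arm.job_done())"
```

```text
the job is handed in; nothing more can be done
None
```

The largest hole is now clicked in under the lens tube, and I handed the job in at about 19 s of the 51 s allowed. I turned the wheel of the white source three clicks counter-clockwise with the closed fingertips in its front flute. The first stroke sat too far out, slipped past the lobe and left the wheel where it was. I redid it about 4 mm deeper, and each stroke after that gave exactly one click.

**Wheel position:** The last top and side pictures match the model at wheel angle 0. The other holes sit in the right order, 12 mm next to the tube and getting smaller clockwise. The 18 mm hole itself is hidden by the tube, so I inferred its position from them.

**Force:** The highest tool force I read was about 6 N, at the end of individual moves rather than continuously. I had no direct reading of wheel speed or of the force on the wheel.

**Other things on the bench:** Comparing the top picture before and after shows no shift of the scanner, cap or phone, or of the part of the bin not covered by the arm. The network search did not report the dust cap, but it is plainly visible in the picture in its old place.

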